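# Unlock the bottle carrier and lift it level out of its travel base

### The arm

A 7-joint arm with a two-finger parallel gripper is mounted at the origin on a cart in front of the work surface, level with it; the furniture and walls round the work are solid. World frame = base frame: x ahead of the robot, y to its left, z up, the work surface at z = 0. Lengths are in m, angles in rad, forces in N, time in s.
With the tool pointing down it reaches from about 0.4 to 0.875 m from the base axis. Payload 19.3 kg.
Tool frame: the origin (TCP) lies at the very end of the fingers, on their centre line; the grasp point (between the pads) lies 19 mm behind it; z points along the fingers, y is the direction in which the jaws open and shut (so a half turn about z gives the same grasp; the last joint's range is limited). The gripper opens to 85 mm and grips with 20 to 120 N. Pads are 22 mm wide; open, the fingers measure 114 mm over their backs; the gripper's body (76 mm by 85 mm) begins 54 mm behind the grasp point. The pads swing forward as they close: fully open they stand 13 mm farther back than shut.
Start: joints at [1.04, 0.521, -0.036, 1.599, 0.021, 1.021, -0.113], TCP at [0.278, -0.56, 0.231] pointing down, gripper open.
Joint ranges: [-2.91, 2.91], [-0.3, 2.13], [-1.5, 1.42], [0.17, 2.43], [-1.26, 4.41], [0.16, 1.93], [-2.52, 2.52]. Speed limits (rad/s): [1.89, 1.89, 2.39, 2.39, 3.01, 3.01, 3.01].

### API

Orientations are given as [roll, pitch, yaw] about the fixed x, y, z axes, in that order (R = Rz(yaw) Ry(pitch) Rx(roll)).
In Python, from workcell import bot, grab_frame, calibration, workorder gives the robot as it stands.
- The arm moves only by the tool move_arm, never from a script. Its arguments are lists of equal length, an entry for each row: "jaw": the closure in counts, from 0 (fully open) to 255 (shut); "dp": the shift along the tool's x, y, z in units of 800 mm (1.0 is 800 mm), a list of three; "rotation": the turn, a rotation vector about the tool's x, y, z in units of pi rad (1.0 is pi rad), a list of three. In form: {"jaw": [jaw, ...], "dp": [[dx, dy, dz], ...], "rotation": [[rx, ry, rz], ...]}. A call has 1 to 10 rows; each row shifts and turns the commanded pose from where the row before left it, along the tool's axes as they then stand; what a row does not reach is not made up. A row lasts 1/8 s, in which the tool goes at most 62.5 mm and 10.7 degrees, less where a joint would pass 70% of its speed; a pose out of reach is approached as far as the arm can. A call with a number of a shift or a turn outside -1 to 1 is refused whole. A call with a gripper value outside its range is refused whole. The fingers move at their own pace and stop on an object; "squeeze" is the grip in N (left out, the last holds). Time passes only in rows, so rows that do not move let the fingers close. It gives the time, the measured TCP pose, the force and the opening at its end, in the units of the state.
- bot.observe(): the state, without advancing time (a new reading comes with each control period).
- grab_frame(name): name is "scene" or "top"; returns the picture (480x640x3 uint8, blue, green, red); there is no depth.
- calibration(name): a dict with "camera_matrix" (3x3 intrinsics, pixels), "T" (4x4, takes a point from camera to world coordinates). Camera axes: x right, y down, z forward; pixel columns grow to the right and rows downward; lengths in m; the calibration is good to about 2 mm. A picture is of the moment at which its call begins. calibration takes no time and is no camera call.
- workorder.job_done(): hands the job in, once; it reports no verdict.
The state is a dict: "clock": time; "qpos": joint angles; "qd": joint speeds; "joint_efforts": joint torques, N m; "position": TCP position; "tool_rot": TCP orientation; "force": force on the tool from outside, world axes, zero at the start; "moment": the same for the moment, N m; "grip_width": finger opening in m.
Only numpy, scipy, OpenCV 4.12 (cv2) and the standard library are available. Lean on these libraries where they do the work, as an engineer would, in place of code of your own. Each camera call takes 0.05 s, during which the arm holds its last target. There are 200 camera calls.

### The job

The plywood carrier with four dropper bottles is still locked in its travel base. Slide the orange lock grip fully home to its released end stop, leaving the carrier seated, then take the carrier by the wooden handle bar, lift it straight up until it hangs about 10 cm clear above the base, and finish still holding it there, level and still, with every bottle upright in its hole. Do not tip the carrier on the way, and leave the steel funnel, the small jar and the clear bottle nearby where they stand.

Things in the scene. Friction and masses are not known exactly. Their poses are not given: they have to be found in the camera images.
- dock: Grey travel base, fixed, 186 x 232 mm. Origin on the worktop under the middle of the carrier's seat; x points away from the lock to the back, y along the lock's travel, z up. Seat floor at z = 10 mm; walls 16 mm above it at the back and both ends, 2.5 mm of play. The aluminium lock channel runs along the front (-x), 32 mm high, y = -67 to 107 mm with its end stops
- lock (a joint): Travel of the steel lock slide, m, along +y of the base; greased and stiff, 3 N plus about 1 N at 30 mm/s, no spring, stays where left. 0 = locked (red patch shows), 0.040 = released, against the +y end stop (green patch shows); starts at 0 to 0.010. When locked its two tongues lie over the carrier's front tabs and hold it down; clear of the tabs from 0.025 on
- lock_grip (a point): Point to grip on the orange upright grip of the lock slide, on its middle line, 57 mm above the worktop. Grip: 16 mm wide along the base's y, 14 mm along its x, top 70 mm above the worktop; bar and screwed foot below it reach up to 30 mm, the channel's lip beside it to 32 mm. It sits 87.5 mm in front (-x) of the base's origin and moves with the joint
- carrier: Plywood bottle carrier, 120 x 164 mm (x by y), about 0.34 kg empty, 0.56 kg loaded; origin at the centre of its underside, axes as the base's when seated. Floor deck 8 mm thick; top deck 46 to 54 mm up with six 31 mm holes at x = +-32, y = -42, 0, 42 mm (two empty: -32, 0 and 32, 42). Two steel tabs at the front edge under the lock's tongues. Steel bail on posts at y = +-70 mm
- carrier_handle (a point): Middle of the carrier's wooden handle bar, 166 mm above the carrier's underside. The bar is 100 mm long along the carrier's y, 16 mm wide along its x, 24 mm high, flat sides; free below it down to the bottle tops, about 53 mm under it. The load hangs nearly under this point
- dropper_1: Brown-black dropper bottle, 28 mm across, 93 mm tall, 35 to 85 g; loose in one of the carrier's holes, its foot on the carrier's floor deck, 8 mm above the carrier's underside; it can tilt by about 4 degrees in its hole. Origin at the centre of its underside
- dropper_2: Brown-black dropper bottle, 28 mm across, 93 mm tall, 35 to 85 g; loose in one of the carrier's holes, its foot on the carrier's floor deck, 8 mm above the carrier's underside; it can tilt by about 4 degrees in its hole. Origin at the centre of its underside
- dropper_3: Brown-black dropper bottle, 28 mm across, 93 mm tall, 35 to 85 g; loose in one of the carrier's holes, its foot on the carrier's floor deck, 8 mm above the carrier's underside; it can tilt by about 4 degrees in its hole. Origin at the centre of its underside
- dropper_4: Brown-black dropper bottle, 28 mm across, 93 mm tall, 35 to 85 g; loose in one of the carrier's holes, its foot on the carrier's floor deck, 8 mm above the carrier's underside; it can tilt by about 4 degrees in its hole. Origin at the centre of its underside
- steel_funnel: Small steel funnel standing on its mouth, stem up, 62 mm across, 62 mm tall, on the worktop to the right of the base; origin at the centre of its underside. Leave it alone
- jar: Wide brown-black jar with a screw lid, 52 mm across, 45 mm tall, standing right of the base; origin at the centre of its underside. Leave it alone
- flask: Clear bottle with a blue-black cap, 56 mm across, 116 mm tall, standing left of the base; origin at the centre of its underside. Leave it alone
Not all that is in view belongs to the job. There is more than one size of the carrier; the one meant has the size given above.

How it is judged:
By the outcome, as a careful person would: the job done as asked, in the order asked, and still so for the second after the job is handed in, while the arm keeps its last pose, push and grip.
It also fails if it takes over 51 s, if anything falls off the work surface, if the arm or the gripper's body presses on something with over 40 N, if the wrist force passes 120 N, or if a joint passes its speed limit or range.

## Working session

There is one attempt and no reset: what is moved stays moved. The work goes in short steps, Python scripts to look and compute and a tool call to move; the robot and the scene stay as the last step left them, time stands still between calls to the robot, and variables do not carry over. Pictures are saved under pics/ and viewed, about 8 in all and at most 12, crops included, and the job is handed in when it is done.

Besides the shell and the picture viewer there is one more tool, called after "Request:" as name(argument=value, ...) on one line, values as JSON. move_arm: Moves the arm, as the interface text tells. Shifts and turns lie within -1 to 1; 1 stands for 800 mm of shift or pi rad of turn. Its arguments: {"type":"object","properties":{"jaw":{"type":"array","items":{"type":"number"}},"dp":{"type":"array","items":{"type":"array","items":{"type":"number","minimum":-1,"maximum":1}}},"rotation":{"type":"array","items":{"type":"array","items":{"type":"number","minimum":-1,"maximum":1}}},"squeeze":{"type":"number"}},"required":["jaw","dp","rotation"]}

```bash
mkdir -p pics; python3 - <<'E'
from workcell import bot, grab_frame, calibration
import cv2
print(bot.observe())
for n in("scene","top"):
    cv2.imwrite(f"pics/{n}0.png",grab_frame(n)); c=calibration(n); print(n,c)
E
```

```text
{'clock': 0.0, 'qpos': array([ 1.03980404,  0.52200653, -0.03631868,  1.60002401,  0.02119998,
        1.02109841, -0.11276756]), 'qd': array([-0.00045856, -0.0009655 , -0.00038772,  0.00088912, -0.00106246,
       -0.00044114,  0.00117638]), 'joint_efforts': array([ 4.33816865e-05, -9.27108335e+01,  1.97942935e+00, -3.69940817e+01,
        1.79767463e-02,  8.03678879e-03,  6.71451161e-07]), 'position': array([ 0.27771774, -0.55952015,  0.23072476]), 'tool_rot': array([-3.14044465e+00,  8.72165870e-05,  4.60807517e-01]), 'force': array([-1.12870221, -0.1657375 , -0.09318458]), 'moment': array([ 0.02377061, -0.01136521, -0.0330277 ]), 'grip_width': 0.08544569272370811}
scene {'camera_matrix': array([[539.70478819,   0.        , 320.15308464],
       [  0.        , 539.70478819, 239.92979214],
       [  0.        ,   0.        ,   1.        ]]), 'T': array([[-5.94985123e-01, -3.33956986e-01,  7.31071429e-01,
        -3.77928359e-01],
       [-8.03736343e-01,  2.46347247e-01, -5.41591105e-01,
         7.00526781e-01],
       [ 7.70699374e-04, -9.09827327e-01, -4.14986314e-01,
         6.78831027e-01],
       [ 0.00000000e+00,  0.00000000e+00,  0.00000000e+00,
         1.00000000e+00]])}
top {'camera_matrix': array([[528.05432364,   0.        , 318.3540253 ],
       [  0.        , 528.05432364, 247.2460343 ],
       [  0.        ,   0.        ,   1.        ]]), 'T': array([[ 0.06600284, -0.97500328,  0.21216087,  0.25428533],
       [-0.997818  , -0.06485415,  0.01237652,  0.01506662],
       [ 0.00169236, -0.21251482, -0.97715638,  1.53496595],
       [ 0.        ,  0.        ,  0.        ,  1.        ]])}
```

View pics/scene0.png

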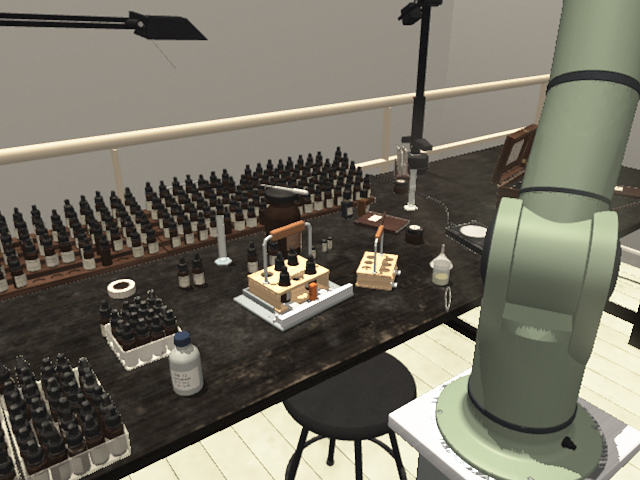

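View pics/top0.png

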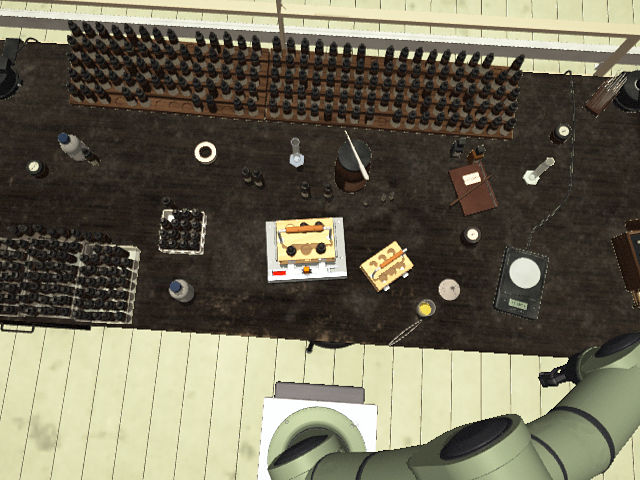

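Candidates. For the carrier: the big one in the grey dock (top 305,243; scene 288,280), or the small loose one (top 387,265; scene 378,270). For the grip: orange post (top 306,270; scene 312,291), versus the orange-brown handle bars (top 305,229 and 387,265). I choose the docked carrier and check it in a close crop.

```bash
python3 - <<'E'
import cv2,numpy as np
t=cv2.imread("pics/top0.png")[205:295,255:355]; s=cv2.imread("pics/scene0.png")[205:330,225:365]
a=cv2.resize(t,None,fx=6,fy=6,interpolation=cv2.INTER_CUBIC)
b=cv2.resize(s,None,fx=5,fy=5,interpolation=cv2.INTER_CUBIC)
cv2.imwrite("pics/c1.png",a);cv2.imwrite("pics/c2.png",b[:600])
E
```

```text
(no output)
```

View pics/c1.png

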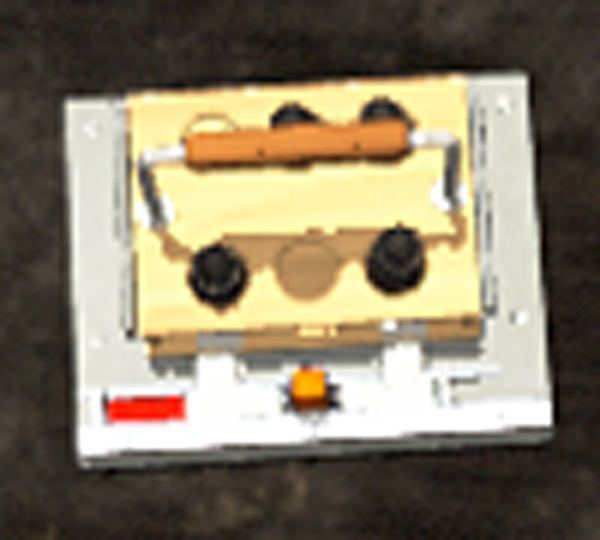

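View pics/c2.png

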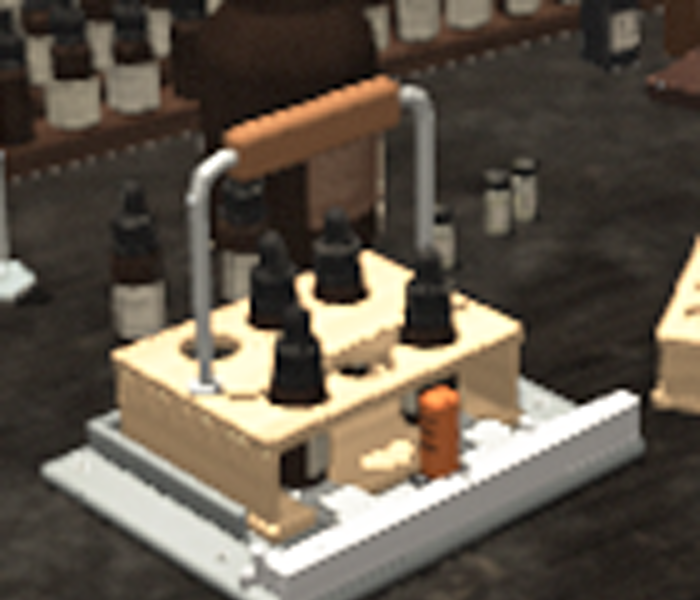

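The crops show the docked carrier with four droppers and empty holes at front-middle and back-left, which matches the description. The red patch is showing, and the grip is at top-crop (308,385) and scene-crop (438,391). Next I fit the pose over both views.

```bash
cat > h.py <<'E'
import numpy as np,cv2
from scipy.optimize import least_squares
from workcell import calibration
C={n:calibration(n) for n in("scene","top")}
def proj(n,P):
    T=np.linalg.inv(C[n]["T"]);p=T[:3,:3]@P+T[:3,3];q=C[n]["camera_matrix"]@p;return q[:2]/q[2]
E
python3 - <<'E'
from h import *
t=lambda u,v:((u+.5)/6-.5+255,(v+.5)/6-.5+205)
s=lambda u,v:((u+.5)/5-.5+225,(v+.5)/5-.5+205)
F=[("top",t(186,149),(0,50,.176*1e3),0),("top",t(409,140),(0,-50,176),0),
("scene",s(230,155),(0,50,176),0),("scene",s(398,96),(0,-50,176),0),
("top",t(308,386),(-87.5,0,68),1),("scene",s(438,391),(-87.5,0,70),1),("scene",s(440,472),(-87.5,0,31),1),
("scene",s(297,308),(-32,42,110),0),("scene",s(430,255),(-32,-42,110),0),("scene",s(273,238),(32,0,110),0),("scene",s(337,215),(32,-42,110),0)]
def W(p,P,l):
    c,si=np.cos(p[2]),np.sin(p[2]);x,y,z=np.array(P)/1e3;y+=l*p[3]
    return np.array([p[0]+c*x-si*y,p[1]+si*x+c*y,z])
f=lambda p:np.concatenate([proj(n,W(p,P,l))-u for n,u,P,l in F])
r=least_squares(f,[.65,0,0,0],x_scale=.01,loss="soft_l1");print(r.x);print(f(r.x).reshape(-1,2).round(1))
p=r.x;print("grip",W(p,(-87.5,0,57),1),"rel",W(p,(-87.5,40,57),0),"handle",W(p,(0,0,176),0))
for k in((-107,-116,0),(-107,116,0),(79,116,10),(79,-116,10)):print(k,proj("top",W(p,k,0)))
E
```

```text
[0.5962459  0.07351023 0.1256561  0.00268861]
[[-0.4  0.7]
 [ 0.1  0. ]
 [ 0.3  0.8]
 [-0.7  0.8]
 [-0.2 -0.4]
 [ 0.3  1. ]
 [ 0.  -0.6]
 [-0.5 -0.4]
 [-0.3 -0.9]
 [ 0.5 -0.7]
 [ 0.7 -1.2]]
grip [0.50909883 0.06521164 0.057     ] rel [0.50442276 0.10222886 0.057     ] handle [0.5962459  0.07351023 0.176     ]
(-107, -116, 0) [346.87181411 276.72918105]
(-107, 116, 0) [267.97588398 281.36818907]
(79, 116, 10) [265.22181246 219.32126875]
(79, -116, 10) [342.64379062 214.89949437]
```

Request:
move_arm(jaw=[0, 0, 0, 0, 0, 0, 0, 0, 0, 0], dp=[[0, 0, 0], [0, 0, 0], [0.027, -0.053, 0], [0.027, -0.053, 0], [0.027, -0.053, 0], [0.027, -0.053, 0], [0.027, -0.053, 0], [0.027, -0.053, 0], [0.027, -0.053, 0], [0.027, -0.053, 0]], rotation=[[0, 0, 0.0533], [0, 0, 0.0533], [0, 0, 0], [0, 0, 0], [0, 0, 0], [0, 0, 0], [0, 0, 0], [0, 0, 0], [0, 0, 0], [0, 0, 0]], squeeze=40)

```text
clock: 1.35
position: [0.4069, -0.2001, 0.2312]
tool_rot: [-3.142, 0.0, 0.126]
force: [0.3, -0.3, 0.7]
grip_width: 0.0853
```

```bash
cat > to.py <<'E'
import sys,numpy as np
from scipy.spatial.transform import Rotation as R
from workcell import bot
# args: dock-frame x y z (mm, TCP), yaw offset from dock (rad)
o=bot.observe();x,y,z,w=map(float,sys.argv[1:5]);a=.1257
P=np.array([.5962,.0735,0])+R.from_euler('z',a).apply(np.array([x,y,z])/1e3)
r=R.from_euler('xyz',o["tool_rot"])
print("t",o["clock"].__round__(2),"pos",o["position"].round(4),"rot",o["tool_rot"].round(3),"F",o["force"].round(1),"w",round(o["grip_width"],4),"q",o["qpos"].round(2))
d=R.from_euler('z',-a).apply(o["position"]-[.5962,.0735,0]);print("dock mm",(d*1e3).round(1))
print("dp units",(r.inv().apply(P-o["position"])/.8).round(4),"rot units",((r.inv()*R.from_euler('xyz',[np.pi,0,a+w])).as_rotvec()/np.pi).round(4))
E
python3 to.py -90.5 2.7 160 0
```

```text
t 1.35 pos [ 0.4069 -0.2001  0.2312] rot [-3.142  0.     0.126] F [ 0.3 -0.3  0.7] w 0.0853 q [ 0.4   0.25 -0.09  2.03  0.03  0.86 -1.15]
dock mm [-222.1 -247.7  231.2]
dp units [ 0.1645 -0.313   0.089 ] rot units [-0.  0.  0.]
```

Request:
move_arm(jaw=[0, 0, 0, 0, 0, 0, 0, 0, 0, 0], dp=[[0.0235, -0.0447, 0], [0.0235, -0.0447, 0], [0.0235, -0.0447, 0], [0.0235, -0.0447, 0], [0.0235, -0.0447, 0], [0.0235, -0.0447, 0], [0.0235, -0.0447, 0], [0, 0, 0.03], [0, 0, 0.03], [0, 0, 0.03]], rotation=[[0, 0, 0], [0, 0, 0], [0, 0, 0], [0, 0, 0], [0, 0, 0], [0, 0, 0], [0, 0, 0], [0, 0, 0], [0, 0, 0], [0, 0, 0]])

```text
clock: 2.6
position: [0.5057, 0.0633, 0.1584]
tool_rot: [3.142, 0.0, 0.126]
force: [1.1, -0.3, 0.3]
grip_width: 0.0855
```

```bash
python3 to.py -90.5 2.7 44 0; python3 - <<'E'
from h import *
from workcell import grab_frame
im=grab_frame("scene");cv2.imwrite("pics/c3.png",cv2.resize(im[150:330,210:390],None,fx=3.3,fy=3.3,interpolation=cv2.INTER_CUBIC))
E
```

```text
t 2.6 pos [0.5057 0.0633 0.1584] rot [3.142 0.    0.126] F [ 1.1 -0.3  0.3] w 0.0855 q [-0.08  0.44 -0.21  1.96  0.13  0.75 -1.81]
dock mm [-91.1   1.2 158.4]
dp units [ 0.0008 -0.0019  0.143 ] rot units [0.     0.0001 0.0001]
```

View pics/c3.png

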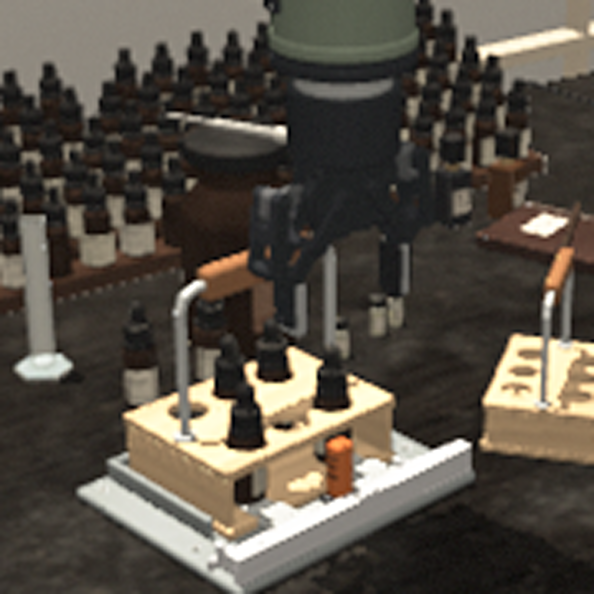

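The gripper hangs centred above the orange grip (crop 340,465), clear of the handle bar. Descending.

Request:
move_arm(jaw=[0, 0, 0, 0, 0, 0, 0, 0, 0], dp=[[0.0008, -0.0019, 0.02], [0, 0, 0.02], [0, 0, 0.02], [0, 0, 0.02], [0, 0, 0.02], [0, 0, 0.02], [0, 0, 0.015], [0, 0, 0.007], [0, 0, 0]], rotation=[[0, 0, 0], [0, 0, 0], [0, 0, 0], [0, 0, 0], [0, 0, 0], [0, 0, 0], [0, 0, 0], [0, 0, 0], [0, 0, 0]])

```text
clock: 3.78
position: [0.5062, 0.0649, 0.0455]
tool_rot: [-3.142, 0.0, 0.126]
force: [-0.4, -0.1, -0.1]
grip_width: 0.0852
```

Request:
move_arm(jaw=[255, 255, 255, 255, 255, 255, 255, 255], dp=[[0, 0, 0], [0, 0, 0], [0, 0, 0], [0, 0, 0], [0, 0, 0], [0, 0, 0], [0, 0, 0], [0, 0, 0]], rotation=[[0, 0, 0], [0, 0, 0], [0, 0, 0], [0, 0, 0], [0, 0, 0], [0, 0, 0], [0, 0, 0], [0, 0, 0]])

```text
clock: 4.78
position: [0.5064, 0.0648, 0.046]
tool_rot: [3.141, -0.0, 0.126]
force: [-1.1, -1.0, 5.6]
grip_width: 0.0152
```

```bash
python3 to.py -90.5 40 44 0
```

```text
t 4.78 pos [0.5064 0.0648 0.046 ] rot [ 3.141 -0.     0.126] F [-1.1 -1.   5.6] w 0.0152 q [-0.13  0.63 -0.16  2.02  0.2   0.5  -1.87]
dock mm [-90.2   2.6  46. ]
dp units [-0.0004 -0.0468  0.0025] rot units [ 0.     -0.0001  0.    ]
```

Request:
move_arm(jaw=[255, 255, 255, 255, 255, 255, 255, 255, 255], dp=[[0, -0.005, 0], [0, -0.005, 0], [0, -0.005, 0], [0, -0.005, 0], [0, -0.005, 0], [0, -0.005, 0], [0, -0.005, 0], [0, -0.005, 0], [0, -0.005, 0]], rotation=[[0, 0, 0], [0, 0, 0], [0, 0, 0], [0, 0, 0], [0, 0, 0], [0, 0, 0], [0, 0, 0], [0, 0, 0], [0, 0, 0]])

```text
clock: 5.9
position: [0.5019, 0.1, 0.046]
tool_rot: [3.141, -0.0, 0.125]
force: [-0.6, -4.3, 6.8]
grip_width: 0.0151
```

```bash
python3 to.py -90.5 40 44 0
```

```text
t 5.9 pos [0.5019 0.1    0.046 ] rot [ 3.141 -0.     0.125] F [-0.6 -4.3  6.8] w 0.0151 q [-0.2   0.64 -0.15  2.02  0.19  0.5  -1.94]
dock mm [-90.2  38.1  46. ]
dp units [-0.0003 -0.0024  0.0025] rot units [ 0.0002 -0.     -0.0002]
```

Request:
move_arm(jaw=[255, 255, 255], dp=[[0, -0.002, 0], [0, -0.002, 0], [0, 0, 0]], rotation=[[0, 0, 0], [0, 0, 0], [0, 0, 0]])

```text
clock: 6.28
position: [0.5016, 0.1025, 0.046]
tool_rot: [3.14, 0.0, 0.125]
force: [0.8, -8.5, 7.2]
grip_width: 0.015
```

```bash
python3 to.py -90.5 40 44 0
```

```text
t 6.28 pos [0.5016 0.1025 0.046 ] rot [3.14  0.    0.125] F [ 0.8 -8.5  7.2] w 0.015 q [-0.21  0.64 -0.15  2.02  0.19  0.5  -1.94]
dock mm [-90.3  40.6  46. ]
dp units [-0.0003  0.0008  0.0025] rot units [ 0.0004  0.     -0.0003]
```

Request:
move_arm(jaw=[255, 255, 255], dp=[[0, -0.002, 0], [0, -0.001, 0], [0, 0, 0]], rotation=[[0, 0, 0], [0, 0, 0], [0, 0, 0]])

```text
clock: 6.65
position: [0.5015, 0.1028, 0.046]
tool_rot: [3.138, 0.0, 0.123]
force: [3.0, -20.0, 7.7]
grip_width: 0.0153
```

```bash
python3 to.py -90.5 40 44 0
```

```text
t 6.65 pos [0.5015 0.1028 0.046 ] rot [3.138 0.    0.123] F [  3.  -20.    7.7] w 0.0153 q [-0.21  0.64 -0.15  2.02  0.19  0.5  -1.94]
dock mm [-90.3  40.9  46. ]
dp units [-0.0003  0.0011  0.0025] rot units [ 0.0011  0.0001 -0.0009]
```

At the stop: 20 N with no further motion. Relax, open, rise.

Request:
move_arm(jaw=[255, 0, 0, 0, 0, 0], dp=[[0, 0.003, 0], [0, 0, 0], [0, 0, 0], [0, 0, 0], [0, 0, 0], [0, 0, 0]], rotation=[[0, 0, 0], [0, 0, 0], [0, 0, 0], [0, 0, 0], [0, 0, 0], [0, 0, 0]])

```text
clock: 7.4
position: [0.5014, 0.1038, 0.0457]
tool_rot: [-3.142, -0.0, 0.126]
force: [-0.7, -0.1, 0.6]
grip_width: 0.0853
```

Request:
move_arm(jaw=[0, 0, 0, 0, 0, 0, 0, 0], dp=[[0, 0, -0.01], [0, 0, -0.04], [0, 0, -0.05], [0, 0, -0.05], [0, 0, -0.05], [0, 0, -0.05], [0, 0, -0.02], [0, 0, 0]], rotation=[[0, 0, 0], [0, 0, 0], [0, 0, 0], [0, 0, 0], [0, 0, 0], [0, 0, 0], [0, 0, 0], [0, 0, 0]])

```text
clock: 8.4
position: [0.5016, 0.1037, 0.2625]
tool_rot: [-3.141, -0.002, 0.126]
force: [0.3, -0.4, -1.0]
grip_width: 0.0853
```

```bash
python3 to.py 0 0 240 1.5708; python3 - <<'E'
from h import *
from workcell import grab_frame
im=grab_frame("scene");a=cv2.resize(im[205:330,225:365],(560,500),interpolation=cv2.INTER_CUBIC)
im=grab_frame("top");b=cv2.resize(im[240:295,255:355],(560,100*3),interpolation=cv2.INTER_CUBIC)
cv2.imwrite("pics/c4.png",np.vstack([a[200:],b]))
E
```

```text
t 8.4 pos [0.5016 0.1037 0.2625] rot [-3.141e+00 -2.000e-03  1.260e-01] F [ 0.3 -0.4 -1. ] w 0.0853 q [-0.15  0.31 -0.22  1.85  0.08  0.99 -1.84]
dock mm [-90.   41.8 262.5]
dp units [0.1125 0.0523 0.0283] rot units [ 4.e-04 -4.e-04 -5.e-01]
```

View pics/c4.png

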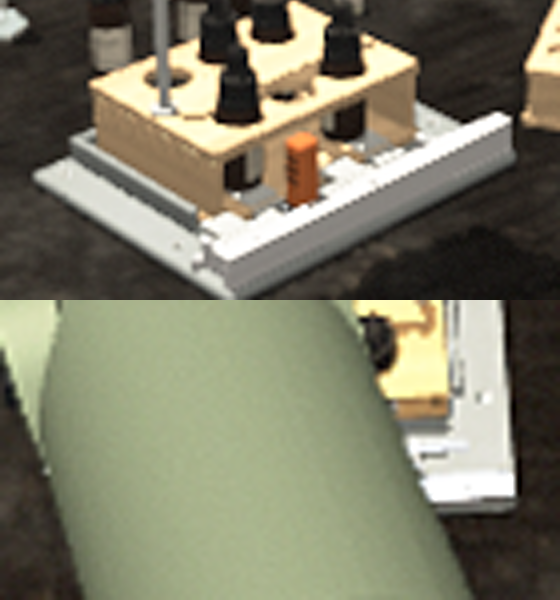

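Orange grip now at crop (302,133 of the upper part), moved left. The carrier is still seated, and the arm blocks the patches in the top view. I'll rotate for the handle and check the grip position numerically.

Request:
move_arm(jaw=[0, 0, 0, 0, 0, 0, 0, 0, 0, 0], dp=[[0, 0, 0], [0, 0, 0], [0, 0, 0], [0, 0, 0], [0, 0, 0], [0, 0, 0], [0, 0, 0], [0, 0, 0], [0, 0, 0], [0, 0, 0]], rotation=[[0, 0, -0.05], [0, 0, -0.05], [0, 0, -0.05], [0, 0, -0.05], [0, 0, -0.05], [0, 0, -0.05], [0, 0, -0.05], [0, 0, -0.05], [0, 0, -0.05], [0, 0, -0.05]])

```text
clock: 9.75
position: [0.5008, 0.1036, 0.2603]
tool_rot: [-3.139, -0.0, 1.702]
force: [0.2, -0.4, -0.6]
grip_width: 0.086
```

```bash
python3 to.py 0 0 240 1.5708; python3 - <<'E'
from h import *
from scipy.spatial.transform import Rotation as R
for q in(0,38,40,42):
  print(q,proj("scene",np.array([.5962,.0735,0])+R.from_euler('z',.1257).apply([-.0875,q/1e3,.07])), "seen 300.5 288 (+~0.3,1 bias)")
E
```

```text
t 9.75 pos [0.5008 0.1036 0.2603] rot [-3.139 -0.     1.702] F [ 0.2 -0.4 -0.6] w 0.086 q [ 0.09  0.35 -0.53  1.84  0.2   1.01 -0.38]
dock mm [-90.8  41.8 260.3]
dp units [-0.0529  0.1133  0.0251] rot units [-0.0007 -0.0001  0.0018]
0 [313.38791243 283.40287291] seen 300.5 288 (+~0.3,1 bias)
38 [301.13468014 289.05310021] seen 300.5 288 (+~0.3,1 bias)
40 [300.47649266 289.35660453] seen 300.5 288 (+~0.3,1 bias)
42 [299.81694837 289.66073449] seen 300.5 288 (+~0.3,1 bias)
```

Lock reads about 40 mm. Move above the handle.

Request:
move_arm(jaw=[0, 0, 0, 0, 0], dp=[[-0.0132, 0.0283, 0.006], [-0.0132, 0.0283, 0.006], [-0.0132, 0.0283, 0.006], [-0.0132, 0.0283, 0.006], [0, 0, 0]], rotation=[[-0.0007, 0, 0.0018], [0, 0, 0], [0, 0, 0], [0, 0, 0], [0, 0, 0]])

```text
clock: 10.38
position: [0.5966, 0.072, 0.2403]
tool_rot: [-3.141, -0.0, 1.69]
force: [-0.5, 0.4, -0.6]
grip_width: 0.0853
```

```bash
python3 to.py 0 0 157 1.5708; python3 - <<'E'
from h import *
from workcell import grab_frame
im=grab_frame("scene");a=cv2.resize(im[170:320,220:370],(600,600),interpolation=cv2.INTER_CUBIC)
cv2.imwrite("pics/c5.png",a)
E
```

```text
t 10.38 pos [0.5966 0.072  0.2403] rot [-3.141 -0.     1.69 ] F [-0.5  0.4 -0.6] w 0.0853 q [ 0.11  0.51 -0.48  1.64  0.26  1.06 -0.32]
dock mm [  0.3  -1.5 240.3]
dp units [ 0.0018 -0.0002  0.1042] rot units [-0.0003 -0.0001 -0.0021]
```

View pics/c5.png

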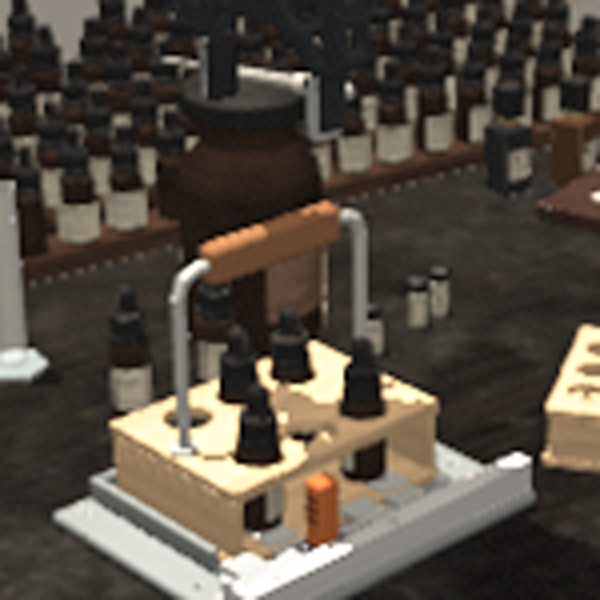

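Fingers straddle the bar (crop 220,90 / 325,110 against bar 270,240). Descend and grip.

Request:
move_arm(jaw=[0, 0, 0, 0, 0, 0], dp=[[0.0018, 0, 0.025], [0, 0, 0.025], [0, 0, 0.025], [0, 0, 0.02], [0, 0, 0.009], [0, 0, 0]], rotation=[[0, 0, -0.0021], [0, 0, 0], [0, 0, 0], [0, 0, 0], [0, 0, 0], [0, 0, 0]])

```text
clock: 11.18
position: [0.5962, 0.0744, 0.1593]
tool_rot: [3.14, -0.0, 1.698]
force: [-0.3, 0.2, 0.7]
grip_width: 0.0853
```

```bash
python3 to.py 0 0 157 1.5708
```

```text
t 11.18 pos [0.5962 0.0744 0.1593] rot [ 3.14  -0.     1.698] F [-0.3  0.2  0.7] w 0.0853 q [ 0.09  0.6  -0.45  1.72  0.32  0.9  -0.37]
dock mm [  0.2   0.9 159.3]
dp units [-0.0011 -0.0002  0.0029] rot units [ 0.0005 -0.      0.0004]
```

Request:
move_arm(jaw=[120, 120, 160, 180, 200, 220, 255, 255, 255], dp=[[-0.001, 0, 0.002], [0, 0, 0], [0, 0, 0], [0, 0, 0], [0, 0, 0], [0, 0, 0], [0, 0, 0], [0, 0, 0], [0, 0, 0]], rotation=[[0.0005, 0, 0], [0, 0, 0], [0, 0, 0], [0, 0, 0], [0, 0, 0], [0, 0, 0], [0, 0, 0], [0, 0, 0], [0, 0, 0]], squeeze=25)

```text
clock: 12.3
position: [0.5967, 0.0735, 0.1579]
tool_rot: [3.141, -0.0, 1.698]
force: [1.9, 1.0, -0.6]
grip_width: 0.0153
```

Request:
move_arm(jaw=[255, 255, 255, 255], dp=[[0, 0, 0], [0, 0, 0], [0, 0, 0], [0, 0, 0]], rotation=[[0, 0, 0], [0, 0, 0], [0, 0, 0], [0, 0, 0]], squeeze=80)

```text
clock: 12.8
position: [0.5967, 0.0735, 0.158]
tool_rot: [3.141, -0.0, 1.698]
force: [3.4, 1.5, 3.4]
grip_width: 0.0148
```

```bash
python3 to.py 0 0 257 1.5708
```

```text
t 12.8 pos [0.5967 0.0735 0.158 ] rot [ 3.141 -0.     1.698] F [3.4 1.5 3.4] w 0.0148 q [ 0.09  0.6  -0.45  1.72  0.32  0.9  -0.37]
dock mm [  0.5  -0.  158. ]
dp units [ 0.     -0.0006 -0.1237] rot units [ 0.0003 -0.      0.0003]
```

Request:
move_arm(jaw=[255, 255, 255, 255, 255, 255, 255], dp=[[0, 0, -0.001], [0, 0, -0.002], [0, 0, -0.002], [0, 0, -0.003], [0, 0, -0.003], [0, 0, -0.003], [0, 0, -0.003]], rotation=[[0, 0, 0], [0, 0, 0], [0, 0, 0], [0, 0, 0], [0, 0, 0], [0, 0, 0], [0, 0, 0]])

```text
clock: 13.68
position: [0.5966, 0.0735, 0.1717]
tool_rot: [3.141, 0.0, 1.698]
force: [-0.5, -0.2, -5.8]
grip_width: 0.0151
```

```bash
python3 to.py 0 0 266 1.5708
```

```text
t 13.68 pos [0.5966 0.0735 0.1717] rot [3.141 0.    1.698] F [-0.5 -0.2 -5.8] w 0.0151 q [ 0.09  0.58 -0.45  1.71  0.31  0.92 -0.36]
dock mm [ 3.000e-01 -1.000e-01  1.717e+02]
dp units [ 1.000e-04 -4.000e-04 -1.179e-01] rot units [0.0002 0.     0.0004]
```

Force is −5.8 N, the full loaded weight and free. Continue straight up.

Request:
move_arm(jaw=[255, 255, 255, 255, 255, 255, 255, 255, 255, 255], dp=[[0, 0, -0.004], [0, 0, -0.006], [0, 0, -0.007], [0, 0, -0.007], [0, 0, -0.007], [0, 0, -0.007], [0, 0, -0.007], [0, 0, -0.007], [0, 0, -0.007], [0, 0, -0.007]], rotation=[[0, 0, 0], [0, 0, 0], [0, 0, 0], [0, 0, 0], [0, 0, 0], [0, 0, 0], [0, 0, 0], [0, 0, 0], [0, 0, 0], [0, 0, 0]])

```text
clock: 14.92
position: [0.5965, 0.0734, 0.2246]
tool_rot: [3.141, 0.0, 1.698]
force: [-0.3, -0.7, -6.4]
grip_width: 0.0149
```

Request:
move_arm(jaw=[255, 255, 255, 255, 255, 255, 255, 255, 255, 255], dp=[[0, 0, -0.007], [0, 0, -0.007], [0, 0, -0.007], [0, 0, -0.007], [0, 0, -0.006], [0, 0, -0.005], [0, 0, -0.004], [0, 0, -0.003], [0, 0, -0.002], [0, 0, -0.001]], rotation=[[0, 0, 0], [0, 0, 0], [0, 0, 0], [0, 0, 0], [0, 0, 0], [0, 0, 0], [0, 0, 0], [0, 0, 0], [0, 0, 0], [0, 0, 0]])

```text
clock: 16.18
position: [0.5965, 0.0734, 0.2635]
tool_rot: [3.141, 0.0, 1.698]
force: [0.2, 0.4, -6.7]
grip_width: 0.0149
```

Request:
move_arm(jaw=[255, 255, 255, 255, 255, 255, 255, 255], dp=[[0, 0, 0], [0, 0, 0], [0, 0, 0], [0, 0, 0], [0, 0, 0], [0, 0, 0], [0, 0, 0], [0, 0, 0]], rotation=[[0, 0, 0], [0, 0, 0], [0, 0, 0], [0, 0, 0], [0, 0, 0], [0, 0, 0], [0, 0, 0], [0, 0, 0]])

```text
clock: 17.18
position: [0.5965, 0.0735, 0.2635]
tool_rot: [3.141, -0.0, 1.698]
force: [-0.3, 0.1, -7.3]
grip_width: 0.0152
```

```bash
python3 to.py 0 0 266 1.5708; python3 - <<'E'
from h import *
from workcell import grab_frame
a=grab_frame("scene");cv2.imwrite("pics/s6.png",a)
cv2.imwrite("pics/c6.png",cv2.resize(a[140:330,215:375],(505,600),interpolation=cv2.INTER_CUBIC))
cv2.imwrite("pics/t6.png",grab_frame("top"))
E
```

```text
t 17.18 pos [0.5965 0.0735 0.2635] rot [ 3.141 -0.     1.698] F [-0.3  0.1 -7.3] w 0.0152 q [ 0.11  0.49 -0.48  1.61  0.25  1.1  -0.31]
dock mm [ 3.000e-01 -1.000e-01  2.635e+02]
dp units [ 0.0001 -0.0004 -0.0032] rot units [ 0.0002 -0.      0.0003]
```

View pics/c6.png

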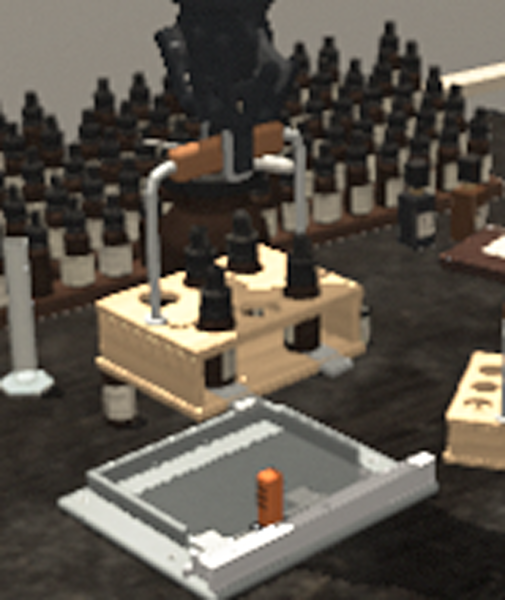

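View pics/t6.png

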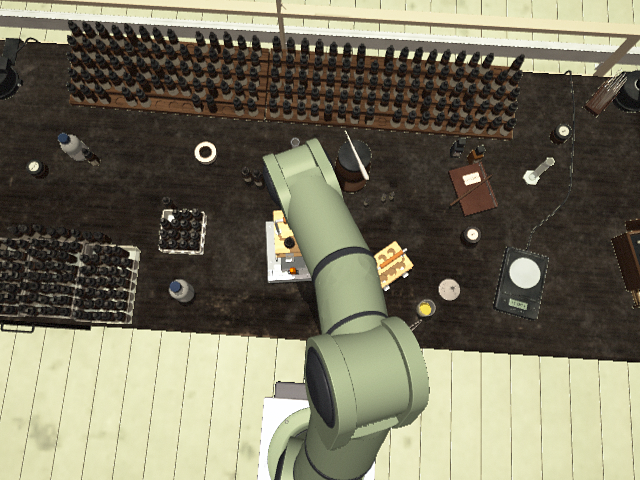

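The carrier hangs clear with all four droppers in their holes. The lock grip is at the left and the red patch is hidden. The flask (180,290), jar (425,308) and funnel (449,289) are unmoved. Quick level check by projecting an ideal level pose.

```bash
python3 - <<'E'
from h import *
from scipy.spatial.transform import Rotation as R
s=lambda u,v:np.array([u/3.156+215,v/3.158+140])
for P,u in(((0,50,176),(172,165)),((0,-50,176),(284,138)),((-60,82,64),(205,352)),((60,82,64),(98,300)),((-60,-82,64),(362,287)),((-60,82,10),(203,416))):
  P=np.array(P)/1e3+[0.0003,0,.1055]
  print((proj("scene",np.array([.5962,.0735,0])+R.from_euler('z',.1257).apply(P))-s(*u)).round(1))
a,b=cv2.imread("pics/top0.png"),cv2.imread("pics/t6.png")
for n,(u,v) in dict(flask=(180,290),jar=(425,308),funnel=(449,289)).items(): print(n,cv2.absdiff(a,b)[v-14:v+14,u-14:u+14].mean().round(1))
E
```

```text
[-0.5  0.3]
[-2.1 -1.1]
[-3.1 -0. ]
[-2.2  0.2]
[ 0.8 -0.2]
[-1.7  1.7]
flask 3.0
jar 2.8
funnel 3.2
```

```bash
python3 -c "
from workcell import workorder,bot
print(workorder.job_done()); print(bot.observe()['position'])"
```

```text
the job is handed in; nothing more can be done
None
the job is handed in; nothing more can be done
```

The lock is released and the carrier hangs level in the gripper about 10.5 cm above its seat. I handed the job in at 17 s on the robot's clock; no verdict is reported.

- **Lock:** I slid the orange grip until it stopped moving under about 20 N of push. It measured about 40 mm along in the camera image, which is the released end. The red patch is hidden, but the arm blocked the view of the green one, so I did not see it directly.
- **Lift:** I gripped the handle bar at 80 N and went straight up. The tool stayed upright and the grip did not slip. The underside is about 8 to 9 cm above the tops of the base walls.
- **Last checks:**
  - **Bottles:** the final picture shows all four droppers upright in their holes.
  - **Level:** deck heights match a level pose to within 0.2 px at three corners. The other marks differ by up to 3 px (about 4 mm), mostly sideways. I put that down to hand-read pixels.
  - **Weight:** the force reading drifted from 5.8 N to 7.3 N during the lift and hold, against about 5.5 N expected. I take that as sensor drift.
  - **Nearby items:** the funnel, jar and clear bottle look unchanged in the top view.

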